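# Take the front jar from the latched flow rack

## Task

Open the guard gate of the jar rack: press it in against its spring so that the latch bar comes free of its hooked catch, lift the bar by its red ball over the catch and swing the gate wide open. Lay the front amber jar in the white tray and let the jars behind it roll down to the front; then shut the gate again, holding the bar up over the catch, and let the bar drop back behind it so that the gate stays latched. Leave everything else on the bench where it is.

Things in the scene. Friction and masses are not known exactly. Their poses are not given: they have to be found in the camera images.
- rack: Fixed flow rack for jars; base plate 205 x 226 mm, 12 thick. Origin on the bench under the gate's middle, x along the lane away from the robot, y left, z up. 'Rack frame' lengths below are mm in it, gate shut. The lane is two steel rails sloping 8 degrees down towards the gate (tops at z = 30 + 0.14 x), with low side boards whose outer faces are at y +-36, tops 6 above the rails.
- lane_front (a point): Centre of a jar that rests at the front of the lane, rack frame (26, 0, 52). The front lip there is at x 1 to 8, top z 45. With the gate open nothing stands above it; the fingertips must stay above rack z 43 (side boards).
- gate (a joint): Gate angle, rad: 0 shut as drawn, grows as it opens towards the robot (clockwise from above), up to 2.0; inner stop at -0.05. Latched it rests between 0 and +0.035. Aluminium-framed clear panel 156 mm long, z 28 to 80, its face just in front of rack x = 0. Slight friction keeps it where it is left once clear of its buffer.
- gate_hinge (a point): Point on the gate's vertical hinge axis, rack frame (0, 90, 60). The hinge post is 13 mm thick, top z 88.
- hood_rim (a point): Middle of the rear edge of the clear hood that the gate carries over the front jar: 50 mm behind the gate's plane, top 81 mm above the bench, 88 mm wide. It turns with the gate.
- buffer_seat (a point): Front of the black housing of a small sprung plunger behind the gate's free end, rack frame (11, -62, 33). It pushes the gate outwards over about its last 0.05 rad before home: 2 N at first, about 7 N at the gate's inner stop.
- latch (a joint): Angle of the latch bar on the gate, rad: 0 down (level), grows as its free end is lifted, at most 0.55; it falls back by its weight (0.1 kg). Steel rod 8 mm thick on the gate's outer face, running from the pivot towards rack -y, its tip 129 mm from the pivot. From 0.2 rad up it passes over the catch.
- latch_pivot (a point): Pivot of the latch bar, its axis normal to the gate; rack frame (-14, 20, 68). It turns with the gate.
- latch_ball (a point): Centre of the red ball knob, 22 mm diameter, on an 8 mm stem on the bar: rack frame (-14, -42, 110) with gate and bar at 0, so 62 mm from the pivot along the bar and 42 above it, 133 from the hinge axis. Pinch it from above, one finger on each side of the bar; it turns in the fingers.
- catch_hook (a point): Top of the yellow catch's hook, rack frame about (-22, -100, 83), set up to 2.5 mm fore or aft. The hook stands on the robot's side of the bar and its lip reaches back over the bar: while the buffer pushes the bar under the lip it cannot be lifted. Pressing the gate in by 5 mm or more at the catch frees it; pressing to the inner stop (10 to 15 N) is fine.
- catch: The yellow catch, 48 x 16 mm, 71 high, axes as the rack's, fixed to the rack's right front; origin under its centre, on the base plate. It has no ramp: to shut, hold the bar above 0.2 rad until the gate is pressed right in, then lower the bar behind the hook; the buffer then pushes it back under the lip.
- jar_1: Front jar: amber cylinder with white cap and paper label, 36 mm diameter, 58 mm long, lying across the lane, about 0.06 kg. Origin at its centre, y along its axis, towards the cap. Pinch its two ends from above, above the side boards; the next jar touches it from behind.
- jar_2: Second jar, same kind, 36 mm behind jar_1, 5 higher; it rolls down to the lip when jar_1 is taken out.
- jar_3: Third jar, same kind, behind jar_2.
- jar_4: Fourth jar, same kind, behind jar_3.
- tray: White open tray with a black mat, 160 x 190 mm outside (x, y), 28 mm high, 5 mm floor and walls, 0.5 kg, loose. Origin under its centre. It stands to the left or to the right of the rack.
- tip_box: Blue pipette tip box with clear lid, 89 x 122 x 70 mm, on the other side; leave alone.
- timer: White timer, 62 x 62 x 16 mm; leave alone.
- notebook: Purple notebook, 210 x 151 x 13 mm; leave alone.
- hdpe_bottle: White plastic bottle, 64 mm diameter, 131 mm high; leave alone.
- flask: Stoppered conical flask, 66 mm diameter, 128 mm high; leave alone.
Mind the look-alikes: they are no part of the job. Leave any green look-alike of the jar_2 alone. Leave any brown look-alike of the jar_4 alone.

How it is judged:
On the way, in this order (a step that is already met when the one before it is completed fails the run):
1. the gate has been swung wide open (past 1.0 rad) (value of joint gate above 1 rad), for 0.2 s.
2. the front jar lies in the tray, let go, and the next jar has rolled down to the front lip, with the gate still open (x of jar_1 in the frame of tray between -0.07 and 0.07 m and y of jar_1 in the frame of tray between -0.085 and 0.085 m and z of jar_1 in the frame of tray between 0.015 and 0.034 m and x of jar_2 in the frame of rack between 0.018 and 0.034 m and z of jar_2 in the frame of rack between 0.044 and 0.06 m and contact force between the fingers and jar_1 below 0.1 N and value of joint gate above 0.7 rad), for 0.2 s.
At the end, for the whole second after the job is handed in: The gate is shut (below 0.055 rad) with the bar down behind its catch (below 0.06 rad); jar_1 lies at rest on the tray's floor, inside its walls; jar_2 rests at the front lip (within 8 mm) and jar_3 and jar_4 are behind it in the lane (x of jar_1 in the frame of tray between -0.07 and 0.07 m and y of jar_1 in the frame of tray between -0.085 and 0.085 m and z of jar_1 in the frame of tray between 0.015 and 0.034 m and x of jar_2 in the frame of rack between 0.018 and 0.034 m and z of jar_2 in the frame of rack between 0.044 and 0.06 m and x of jar_3 in the frame of rack between 0.05 and 0.075 m and x of jar_4 in the frame of rack between 0.08 and 0.115 m and z of jar_3 in the frame of rack between 0.045 and 0.07 m and z of jar_4 in the frame of rack between 0.05 and 0.075 m and y of jar_2 in the frame of rack between -0.015 and 0.015 m and y of jar_3 in the frame of rack between -0.015 and 0.015 m and y of jar_4 in the frame of rack between -0.015 and 0.015 m and value of joint gate below 0.055 rad and value of joint latch below 0.06 rad and linear speed of each of jar_1, jar_2 below 0.03 m/s); the robot touches nothing.
It fails at once if a bystander is pushed more than 40 mm or knocked over (distance of any of tip_box, timer, notebook, hdpe_bottle, flask from where it was at the start of the episode above 0.04 m or angle between any of tip_box, timer, notebook, hdpe_bottle, flask's own z axis and vertical above 0.5 rad).
It also fails if it takes over 72 s, if anything falls off the work surface, if the arm or the gripper's body presses on something with over 40 N, if the wrist force passes 120 N, or if a joint passes its speed limit or range.

## Robot

A 6-joint arm with a two-finger parallel gripper is mounted at the origin on a cart in front of the work surface, level with it; the furniture and walls round the work are solid. World frame = base frame: x ahead of the robot, y to its left, z up, the work surface at z = 0. Lengths are in m, angles in rad, forces in N, time in s.
With the tool pointing down it reaches from about 0.375 to 0.925 m from the base axis. Payload 5.7 kg.
Tool frame: the origin (TCP) lies midway between the tips of the shut fingers; the grasp point (between the pads) lies 19 mm behind it; z points along the fingers, y is the line along which they close (so a half turn about z gives the same grasp; the last joint's range is limited). The gripper opens to 88 mm and grips with 3 to 60 N. Pads are 20 mm wide; open, the fingers measure 115 mm over their backs; the gripper's body (75 mm by 178 mm) begins 61 mm behind the grasp point.
Start: joints at [1.001, 0.359, 1.51, -0, 1.272, -0.115], TCP at [0.264, 0.539, 0.223] pointing down, gripper open.
Joint ranges: [-2.97, 2.97], [-1.01, 2.36], [0.21, 2.38], [-0.96, 4.11], [0.2, 2.71], [-2.98, 2.98]. Speed limits (rad/s): [2.39, 2.39, 3.14, 3.14, 3.14, 3.14].

## Interface

Orientations are given as a unit quaternion [x, y, z, w].
In Python, from bench import move_ptp, servo_line, goto_joints, move_gripper, sleep, inverse_kinematics, capture, PlanningError, close_job, spot_in, silhouettes, current_clock, current_joint_pos, current_qvel, current_joint_torque, current_position, current_orientation, current_force, current_torque, current_finger_gap, current_grip_force gives the robot as it stands. Calls block until the motion is done:
- move_ptp(position, orientation): joint-space move of the TCP to a pose.
- servo_line(position, orientation=None, rate=0.15, contact_N=None): straight line of the TCP; orientation=None keeps the orientation; rate is the mean speed in m/s. With contact_N (N) it stops when the force on the tool has changed by that much, and returns True; else False.
- goto_joints(angles): joint-space move.
- move_gripper(opening): finger opening in m; the grip force is fixed at half the most; returns when the fingers have stopped.
- sleep(seconds).
- inverse_kinematics(position, orientation): joint angles nearest the present ones, or None.
- capture(name): name is "side" or "top"; returns a dict with "image" (480x640x3 uint8, blue, green, red), "range_z" (480x640 float32, m along the optical axis (not along the pixel's ray), 0 where there is no reading), "intrinsics" (3x3 intrinsics, pixels), "k1" (the pictures are not rectified: a ray, as slopes to the right and down, at radius r is drawn at 1 + k1 r^2 times it, then the intrinsics apply), "R" (3x3) and "t" (3): a world point X has camera coordinates R X + t. Camera axes: x right, y down, z forward; pixel columns grow to the right and rows downward; lengths in m; the calibration is good to about 2 mm. A picture is of the moment at which its call begins.
A pose or a line that the arm cannot do raises PlanningError and nothing moves.
- close_job(): hands the job in; it is judged then, once.
Trained networks look in the newest picture that a camera, given by its name, has taken for a name from the list of things; names that differ only in an ending like _2 or _b are one class to them, and where a whole thing is asked for, a point or a joint stands for the part that bears it (a point fixed in the world has none). Each returns a list of dicts, best first, with "conf" (0 to 1); they miss things now and then, are a little off and sometimes report something else, mostly with a low value. They report only what shows in the picture. A call takes as long as a camera call. They do not tell look-alikes from the thing itself.
- spot_in(camera, query): "xy" ([column, row] in pixels, amid what is visible of it).
- silhouettes(camera, query): "region" (480x640 bool, what is visible of it) and "xy" ([column, row] in pixels, amid what is visible of it).
Readings, each from a call of its own:
- current_clock(): time.
- current_joint_pos(): joint angles.
- current_qvel(): joint speeds.
- current_joint_torque(): joint torques, N m.
- current_position(): TCP position.
- current_orientation(): TCP orientation.
- current_force(): force on the tool from outside, world axes, zero at the start.
- current_torque(): the same for the moment, N m.
- current_finger_gap(): finger opening in m.
- current_grip_force(): force on a finger pad.
Only numpy, scipy, OpenCV 4.12 (cv2) and the standard library are available. Lean on these libraries where they do the work, as an engineer would, in place of code of your own. Each camera call takes 0.05 s, during which the arm holds its last target. There are 200 camera calls.

## Working session

There is one attempt and no reset: what is moved stays moved. The work goes in short steps, each a Python script; the robot and the scene stay as the last script left them, time stands still between calls to the robot, and variables do not carry over. Pictures are saved under pics/ and viewed, at most 10 in all, crops included, and the job is handed in when it is done.

```bash
ls; mkdir -p pics; cat > h.py <<'E'
import numpy as np, cv2
from bench import *
def px2ray(c,uv):
    K=c["intrinsics"];k=c["k1"]
    d=np.array([(uv[0]-K[0,2])/K[0,0],(uv[1]-K[1,2])/K[1,1]])
    s=d.copy()
    for _ in range(20): s=d/(1+k*(s@s))
    return np.array([s[0],s[1],1.])
def world(c,uv,z=None):
    r=px2ray(c,uv); R=c["R"];t=c["t"]
    o=-R.T@t; d=R.T@r
    if z is not None: return o+d*(z-o[2])/d[2]
    u,v=int(round(uv[0])),int(round(uv[1]))
    p=c["range_z"][max(0,v-2):v+3,max(0,u-2):u+3]; p=p[p>0]
    return o+d*np.median(p) if p.size else None
def cloud(c,mask):
    vs,us=np.nonzero(mask&(c["range_z"]>0))
    K=c["intrinsics"];k=c["k1"]
    d=np.stack([(us-K[0,2])/K[0,0],(vs-K[1,2])/K[1,1]],1);s=d.copy()
    for _ in range(20): s=d/(1+k*(s**2).sum(1,keepdims=True))
    z=c["range_z"][vs,us]
    return (np.c_[s,np.ones(len(s))]*z[:,None]-c["t"])@c["R"]
def proj(c,X):
    x=c["R"]@np.asarray(X)+c["t"]; s=x[:2]/x[2]; s=s*(1+c["k1"]*(s@s)); K=c["intrinsics"]
    return np.array([K[0,0]*s[0]+K[0,2],K[1,1]*s[1]+K[1,2]])
E
python3 - <<'E'
from h import *
np.set_printoptions(precision=4,suppress=True)
for n in("top","side"):
    c=capture(n); cv2.imwrite(f"pics/{n}0.png",c["image"])
    print(n,-c["R"].T@c["t"])
    for q in["rack","gate","latch","latch_ball","catch","jar_1","tray","catch_hook","gate_hinge","buffer_seat","hood_rim","latch_pivot","lane_front"]:
        for r in spot_in(n,q)[:5]: print(q,round(r["conf"],2),np.array(r["xy"]),world(c,r["xy"]))
E
```

```text
pics
top [ 0.3515 -0.003   1.1702]
rack 0.87 [327.2 230.9] [ 0.617  -0.0606  0.0803]
gate 0.56 [328.4 242.9] [ 0.59   -0.0602  0.0798]
gate 0.39 [368.7 314.9] [ 0.43   -0.1348  0.0156]
latch 0.86 [340.5 252.5] [ 0.5677 -0.0847  0.0704]
latch 0.56 [328.4 188.9] [ 0.7119 -0.0739  0.0837]
latch_ball 0.76 [344.2 253.8] [ 0.5637 -0.0923  0.0721]
catch 0.47 [367.8 257.1] [ 0.5515 -0.1432  0.0686]
catch 0.26 [344.6 251.2] [ 0.5602 -0.0901  0.1179]
jar_1 0.97 [328.7 203.2] [ 0.6802 -0.0711  0.0788]
jar_1 0.67 [240.8 250.8] [0.6028 0.1371 0.0343]
jar_1 0.6 [324.9 190.9] [ 0.7093 -0.0658  0.08  ]
jar_1 0.59 [238.3 313.9] [0.4616 0.1529 0.0353]
jar_1 0.58 [327.7 218.5] [ 0.6466 -0.0652  0.074 ]
tray 0.88 [454.8 299.4] [ 0.4447 -0.3351  0.0059]
catch_hook 0.79 [371.  255.9] [ 0.5507 -0.1486  0.0832]
catch_hook 0.73 [324.4 219.6] [ 0.6451 -0.0577  0.0733]
catch_hook 0.42 [330.2 241.7] [ 0.5922 -0.0644  0.0797]
catch_hook 0.31 [452.5 301. ] [ 0.4417 -0.3293  0.0062]
gate_hinge 0.65 [321.6 231.2] [ 0.6177 -0.0483  0.0799]
gate_hinge 0.32 [199.3 183.7] [0.7454 0.2067 0.1078]
buffer_seat 0.17 [326.9 
[... 803 characters left out ...]
4]
jar_1 0.7 [308.8 253.1] [0.5977 0.1294 0.0256]
jar_1 0.67 [370.8 261.4] [ 0.6734 -0.0973  0.0691]
jar_1 0.6 [347.6 269.8] [ 0.6099 -0.0888  0.0546]
tray 0.95 [332.8 348.4] [ 0.4455 -0.3323  0.0046]
tray 0.65 [338.  261.5] [ 0.5868 -0.0799  0.0788]
catch_hook 0.96 [339.3 291.4] [ 0.5487 -0.1613  0.0382]
catch_hook 0.35 [336.  347.1] [ 0.4538 -0.3307  0.0045]
buffer_seat 0.84 [357.8 276.9] [ 0.6346 -0.0987  0.0336]
buffer_seat 0.72 [331.1 259.9] [ 0.5602 -0.0942  0.0935]
hood_rim 0.73 [335.2 263.1] [ 0.5752 -0.0871  0.0793]
latch_pivot 0.62 [330.8 263.5] [ 0.5592 -0.0944  0.084 ]
latch_pivot 0.31 [356.4 276.7] [ 0.6301 -0.0994  0.0354]
lane_front 0.93 [356.2 281. ] [ 0.6297 -0.0992  0.0232]
```

```bash
python3 - <<'E'
import cv2
a=cv2.imread("pics/top0.png")[150:350,130:510]; cv2.imwrite("pics/a.png",cv2.resize(a,(800,421),interpolation=cv2.INTER_CUBIC))
b=cv2.imread("pics/side0.png")[190:410,210:490]; cv2.imwrite("pics/b.png",cv2.resize(b,(760,597),interpolation=cv2.INTER_CUBIC))
E
```

```text
(no output)
```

View pics/a.png

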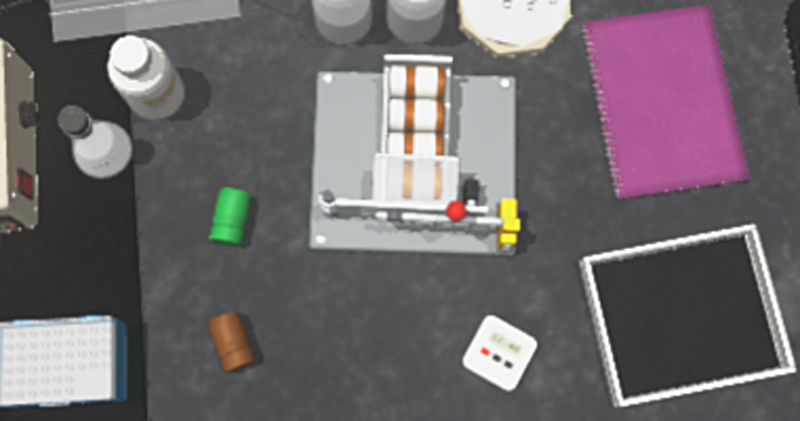

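View pics/b.png

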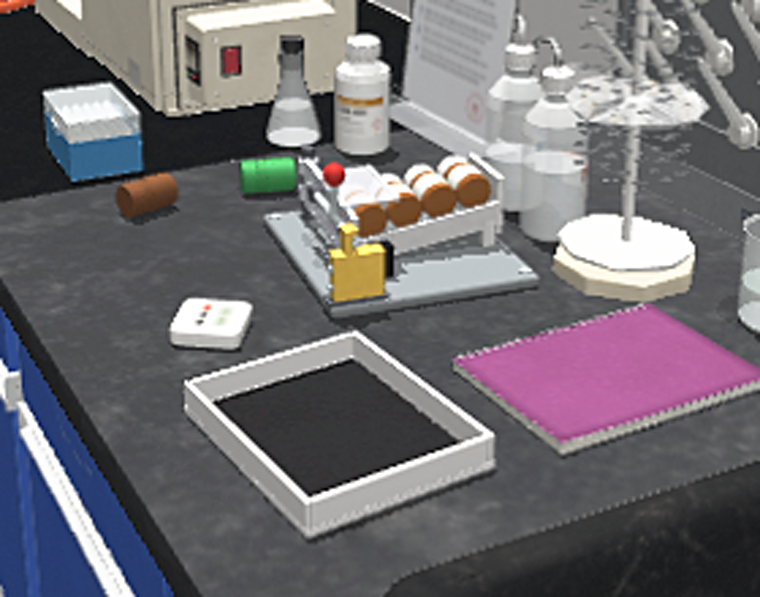

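The top crop shows the rack with the gate shut, the ball at about (456,210), the yellow catch at (508,222), the tray to the right at (690,315), and the timer between them at (500,352). The side view agrees. Next is fitting the rack pose.

```bash
python3 - <<'E'
from h import *
np.set_printoptions(precision=4,suppress=True)
def rays(c,mask):
    vs,us=np.nonzero(mask); uv=[us.mean(),vs.mean()]
    r=px2ray(c,uv); return -c["R"].T@c["t"], c["R"].T@r/np.linalg.norm(r), uv
C={n:capture(n) for n in("top","side")}
def big(m):
    n,l,s,_=cv2.connectedComponentsWithStats(m.astype(np.uint8)); i=1+np.argmax(s[1:,4]); return l==i
L=[]
for n,c in C.items():
    h=cv2.cvtColor(c["image"],cv2.COLOR_BGR2HSV); H,S,V=cv2.split(h)
    red=((H<6)|(H>174))&(S>170)&(V>90)
    roi=np.zeros(red.shape,bool); u,v=(344,251) if n=="top" else (333,254); roi[v-12:v+12,u-12:u+12]=1
    m=big(red&roi); o,d,uv=rays(c,m); print(n,"red",uv,m.sum()); L.append((o,d))
    yel=big((H>20)&(H<34)&(S>140)&(V>80)); pc=cloud(c,yel); print("yel",yel.sum(),pc.mean(0),pc.min(0),pc.max(0)); 
    t=pc[pc[:,2]>0.072]; print("hook top",len(t),t.mean(0),t.min(0),t.max(0))
A=sum(np.eye(3)-np.outer(d,d) for o,d in L); b=sum((np.eye(3)-np.outer(d,d))@o for o,d in L)
p=np.linalg.solve(A,b);print("ball",p,[np.linalg.norm(np.cross(p-o,d)) for o,d in L])
c=C["top"]; P=cloud(c,np.ones((480,640),bool)); 
def sel(x0,x1,y0,y1,z0,z1): return P[(P[:,0]>x0)&(P[:,0]<x1)&(P[:,1]>y0)&(P[:,1]<y1)&(P[:,2]>z0)&(P[:,2]<z1)]
q=sel(.48,.78,-.22,.1,.0085,.02); print("plate z",np.median(q[:,2]),len(q)); print(cv2.minAreaRect((q[:,:2]*1000).astype(np.float32)))
# plate by colour edges at z=.012
I=c["image"];h=cv2.cvtColor(I,cv2.COLOR_BGR2HSV)
for name in("jar_1","tray","rack","gate","timer"):
  for n in("top","side"):
    for r in silhouettes(n,name)[:5]:
        if r["conf"]<.4: continue
        pc=cloud(C[n],r["region"]); 
        print(name,n,round(r["conf"],2),r["xy"],r["region"].sum(),np.median(pc,0),cv2.minAreaRect((pc[:,:2]*1000).astype(np.float32)), pc[:,2].max())
q=sel(.3,.6,-.47,-.2,.018,.04);print("traywall",len(q),cv2.minAreaRect((q[:,:2]*1000).astype(np.float32)))
E
```

```text
top red [np.float64(346.2857142857143), np.float64(249.66071428571428)] 56
yel 178 [ 0.5561 -0.152   0.0637] [ 0.5343 -0.1705 -0.001 ] [ 0.5819 -0.1427  0.087 ]
hook top 50 [ 0.55   -0.1517  0.0814] [ 0.5444 -0.1603  0.0736] [ 0.5571 -0.1441  0.087 ]
side red [np.float64(332.5744680851064), np.float64(253.6595744680851)] 47
yel 337 [ 0.5554 -0.1589  0.0393] [ 0.5308 -0.1664  0.0102] [ 0.6017 -0.1177  0.0805]
hook top 14 [ 0.5458 -0.1585  0.0768] [ 0.5421 -0.1627  0.0729] [ 0.5527 -0.1539  0.0805]
ball [ 0.5645 -0.0946  0.1097] [np.float64(0.000298008456164406), np.float64(0.0002980084561645825)]
plate z 0.012379722193713048 4888
((629.2421264648438, -72.8028564453125), (249.2080841064453, 323.7596740722656), 80.88304138183594)
jar_1 top 0.82 [328.9, 203.2] 391 [ 0.6774 -0.0686  0.0767] ((681.0069580078125, -68.84037780761719), (56.398681640625, 34.680301666259766), 83.02620697021484) 0.08482559786583942
jar_1 top 0.77 [239.0, 250.4] 449 [0.5998 0.1409 0.0332] ((606.4395141601562, 145.08248901367188), (43.696815490722656, 65.50096130371094), 73.38130187988281) 0.04216792817473273
jar_
[... 2478 characters left out ...]
), 75.65573120117188) 0.12700750234416955
gate top 0.93 [327.5, 244.6] 1577 [ 0.5926 -0.0583  0.0794] ((602.7144165039062, -59.865089416503906), (187.7891845703125, 81.14089965820312), 72.25154876708984) 0.12467854015676258
gate side 0.92 [335.1, 261.3] 654 [ 0.5839 -0.0691  0.0768] ((623.9393310546875, 12.454116821289062), (384.3936462402344, 80.87763977050781), 68.05518341064453) 0.12035765226833768
timer top 0.65 [370.8, 314.8] 705 [ 0.4249 -0.1314  0.0161] ((425.7371520996094, -131.69248962402344), (60.60303497314453, 60.97008514404297), 54.43806838989258) 0.025045533023888407
traywall 850 ((444.76446533203125, -333.7392578125), (161.78182983398438, 191.4195556640625), 5.010586738586426)
```

```bash
cat >> h.py <<'E'
from scipy.spatial.transform import Rotation as Ro
def quat(a):
    y=np.array([np.cos(a),np.sin(a),0]); z=np.array([0,0,-1.]); return Ro.from_matrix(np.c_[np.cross(y,z),y,z]).as_quat()
E
python3 - <<'E'
from h import *
np.set_printoptions(precision=4,suppress=True)
c=capture("top"); P=cloud(c,np.ones((480,640),bool))
def sel(x0,x1,y0,y1,z0,z1): return P[(P[:,0]>x0)&(P[:,0]<x1)&(P[:,1]>y0)&(P[:,1]<y1)&(P[:,2]>z0)&(P[:,2]<z1)]
q=sel(.57,.63,0,.07,.083,.095); print("post",len(q),q.mean(0),q.min(0),q.max(0))
r=silhouettes("top","rack")[0]["region"]; r=cv2.morphologyEx(r.astype(np.uint8),cv2.MORPH_OPEN,np.ones((5,5)))
ct=max(cv2.findContours(r,cv2.RETR_EXTERNAL,cv2.CHAIN_APPROX_NONE)[0],key=len)[:,0]
pts=np.array([world(c,p,.012)[:2] for p in ct]); hull=pts
rect=cv2.minAreaRect((pts*1000).astype(np.float32)); print(rect)
from scipy.optimize import least_squares
cx,cy=np.array(rect[0])/1000
def f(p):
    a=p[2]; R=np.array([[np.cos(a),np.sin(a)],[-np.sin(a),np.cos(a)]]); l=np.abs((pts-p[:2])@R.T)-np.array([.1025,.113])
    return l.max(1)
s=least_squares(f,[cx,cy,-.13],loss="soft_l1",f_scale=.002); print("plate fit",s.x,np.degrees(s.x[2]),np.abs(s.fun).mean())
E
```

```text
post 30 [0.5993 0.0324 0.0878] [0.5928 0.0271 0.0837] [0.6054 0.0381 0.0927]Traceback (most recent call last):
  File "<stdin>", line 6, in <module>
IndexError: list index out of range
```

```bash
cat >> h.py <<'E'
YAW=np.radians(-7.7); HINGE=np.array([.5993,.0324])
def rz(a): return np.array([[np.cos(a),-np.sin(a)],[np.sin(a),np.cos(a)]])
ORG=HINGE-rz(YAW)@[0,.09]
def rack(x,y,z): return np.r_[ORG+rz(YAW)@[x,y],z]
def ball(th,ph,dn=0.):
    al=.062*np.cos(ph)-.042*np.sin(ph); z=.068+.062*np.sin(ph)+.042*np.cos(ph)
    return np.r_[HINGE+rz(YAW-th)@[-.014+dn,-(.07+al)],z]
GR=np.array([0,0,.019])
def bp(th,ph,flip,off=np.zeros(3)): return ball(th,ph)-GR+off, quat(YAW-th+flip)
E
python3 - <<'E'
from h import *
np.set_printoptions(precision=3,suppress=True)
print(current_clock(),ball(.02,0),rack(.026,0,.05))
for fl in(0,np.pi):
    print(fl)
    for p,q in [bp(.02,0,fl),bp(0,.35,fl),bp(.5,.35,fl),bp(1.0,.35,fl),bp(1.4,.35,fl),bp(1.4,0,fl)]: print(p,inverse_kinematics(p,q))
for fl in(0,np.pi):
    print(inverse_kinematics(rack(.026,0,.046),quat(YAW+np.pi/2+fl)),inverse_kinematics([.4445,-.335,.018],quat(np.radians(95)+fl)))
E
```

```text
2.1 [ 0.565 -0.096  0.11 ] [ 0.613 -0.06   0.05 ]
0
[ 0.565 -0.096  0.091] [-0.289  0.47   1.707 -0.     0.965 -0.134]
[ 0.57  -0.079  0.11 ] [-0.257  0.448  1.686 -0.     1.008 -0.122]
[ 0.521 -0.051  0.11 ] [-0.23   0.384  1.802 -0.     0.955  0.405]
[ 0.49  -0.003  0.11 ] [-0.147  0.345  1.872 -0.     0.925  0.987]
[0.485 0.042 0.11 ] [-0.055  0.341  1.879 -0.     0.922  1.479]
[0.467 0.042 0.091] [-0.059  0.349  1.935 -0.     0.858  1.476]
3.141592653589793
[ 0.565 -0.096  0.091] None
[ 0.57  -0.079  0.11 ] None
[ 0.521 -0.051  0.11 ] [-0.23   0.384  1.802 -0.     0.955 -2.737]
[ 0.49  -0.003  0.11 ] [-0.147  0.345  1.872 -0.     0.925 -2.154]
[0.485 0.042 0.11 ] [-0.055  0.341  1.879 -0.     0.922 -1.662]
[0.467 0.042 0.091] [-0.059  0.349  1.935 -0.     0.858 -1.666]
[-0.21   0.578  1.64  -0.     0.923 -1.647] [-0.77   0.559  1.795 -0.     0.788 -2.428]
[-0.21   0.578  1.64  -0.     0.923  1.495] [-0.77   0.559  1.795 -0.     0.788  0.714]
```

```bash
python3 - <<'E'
from h import *
np.set_printoptions(precision=4,suppress=True)
p,q=bp(.02,0,0)
move_ptp(p+[0,0,.1],q); move_gripper(.05)
print(servo_line(p,q,rate=.12,contact_N=8), current_position(),current_force())
move_gripper(.015); print("gap",current_finger_gap(),current_grip_force(),current_force())
d=np.r_[rz(YAW)@[1,0],0]; p0=current_position()
hit=servo_line(p0+d*.016,q,rate=.015,contact_N=14)
p1=current_position(); print(hit,(p1-p0)@d,p1,current_force()@d,current_force(),"expect",bp(-.05,0,0)[0],current_clock())
c=capture("top"); cv2.imwrite("pics/t1.png",c["image"]); c=capture("side"); cv2.imwrite("pics/s1.png",c["image"])
E
```

```text
False [ 0.5657 -0.096   0.0916] [ 0.3409  0.5806 -0.0925]
gap 0.020272409055600824 30.00106930732727 [-4.3629 -0.2773  5.5517]
True 0.007083850935003822 [ 0.5713 -0.098   0.0909] -9.495508721846162 [-9.5528  0.2152 13.7435] expect [ 0.5742 -0.098   0.091 ] 7.7583
```

```bash
python3 - <<'E'
from h import *
np.set_printoptions(precision=4,suppress=True)
q=current_orientation(); d=np.r_[rz(YAW)@[1,0],0]; p0=current_position()
servo_line(p0+[0,0,.0015],q,rate=.02); print(current_position(),current_force())
print(servo_line(p0+[0,0,.0015]+d*.005,q,rate=.015,contact_N=7),current_position(),current_force())
b=current_position(); th=-.05
off=b-bp(th,0,0)[0]; off[2]=0; print("off",off)
for ph in(.05,.1,.2,.3,.4):
    p,_=bp(th,ph,0,off)
    print(ph,servo_line(p,q,rate=.04,contact_N=15),current_position(),current_force(),current_finger_gap())
    if abs(current_force()[2])>16: break
print(current_clock())
c=capture("side"); cv2.imwrite("pics/s2.png",cv2.resize(c["image"][200:330,240:440],(800,520),interpolation=cv2.INTER_CUBIC))
E
```

```text
[ 0.5681 -0.0972  0.0914] [-5.6347  0.7034 -1.8206]
False [ 0.5716 -0.098   0.0912] [-9.5272 -0.6569  2.7541]
off [-0.0026 -0.      0.    ]
0.05 False [ 0.5688 -0.0959  0.0932] [-8.2913 -2.2516  1.1662] 0.020674910642778443
0.1 False [ 0.5687 -0.0935  0.096 ] [-7.6655 -2.1902  0.3405] 0.020494909835759023
0.2 False [ 0.569  -0.0881  0.1014] [-6.3532 -1.4622  0.1588] 0.020247291595047005
0.3 False [ 0.5695 -0.0824  0.1062] [-7.4806 -0.8648  0.1038] 0.020472056616302244
0.4 False [ 0.5699 -0.0763  0.1106] [-6.4324 -0.1837 -0.694 ] 0.019991721320734172
10.1583
```

View pics/s2.png

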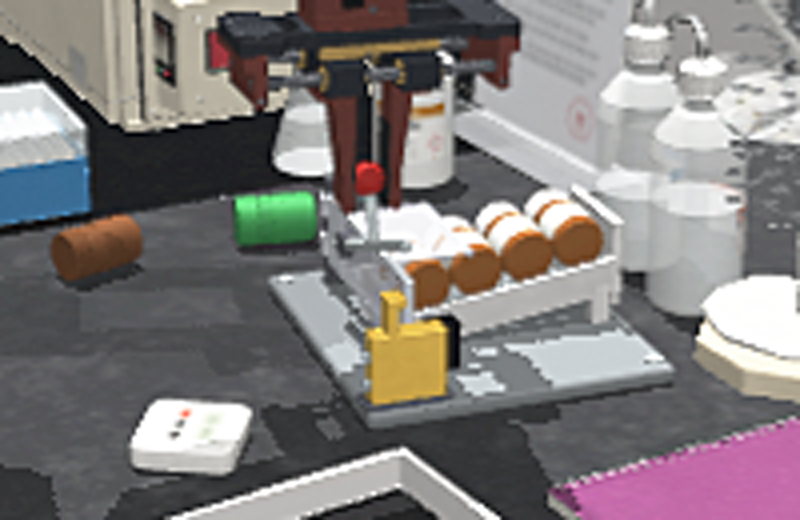

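The bar is lifted clear: the ball is held at crop (370,178) and the bar sits above the catch at (393,300). Now I'll swing the gate open.

```bash
python3 - <<'E'
from h import *
np.set_printoptions(precision=4,suppress=True)
off=np.array([-.001,0,0])
for th,ph in [(.02,.4),(.1,.4),(.2,.38),(.35,.36),(.5,.35),(.65,.35),(.8,.35),(.95,.35),(1.1,.35),(1.25,.35),(1.4,.35),(1.4,.2),(1.4,.03)]:
    p,q=bp(th,ph,0,off*(1 if th<.1 else 0))
    h=servo_line(p,q,rate=.1,contact_N=20); f=current_force()
    print(th,h,current_position()-p,f,round(current_finger_gap(),4))
    if h: break
print(current_clock())
c=capture("top"); cv2.imwrite("pics/t3.png",cv2.resize(c["image"][150:350,200:500],(800,533),interpolation=cv2.INTER_CUBIC))
E
```

```text
0.02 False [-0.0019  0.0004 -0.0008] [-4.683   0.6446 -2.8235] 0.0205
0.1 False [0.0013 0.0001 0.0001] [ 0.7079  0.2374 -6.0396] 0.0206
0.2 False [ 0.0008 -0.0003  0.0003] [ 0.2263 -0.4214 -1.5729] 0.0207
0.35 False [ 0.0009 -0.0003  0.0004] [-0.5218 -1.9149 -0.4707] 0.0204
0.5 False [ 0.0009 -0.0005  0.0004] [-1.5008 -2.3062  1.5425] 0.0206
0.65 False [ 0.0006 -0.0006  0.0003] [-3.87   -2.486   3.6055] 0.0203
0.8 False [ 0.0002 -0.0006  0.0002] [-4.5639 -2.8364  5.2054] 0.0204
0.95 False [-0.0001 -0.0005  0.0001] [-5.5816 -2.9735  7.497 ] 0.0202
1.1 False [-0.0004 -0.0003  0.0001] [-5.6265 -2.0588  7.4692] 0.0207
1.25 False [-0.0007 -0.     -0.    ] [-6.3909 -1.2665  8.0848] 0.0204
1.4 False [-0.0009  0.0002 -0.    ] [-6.9906  0.1095  8.4759] 0.0204
1.4 False [ 0.0004 -0.0001 -0.0001] [-3.8575  0.8019  2.7443] 0.0203
1.4 False [ 0.0017 -0.0002  0.0001] [ 1.315  -0.6046 -0.4966] 0.0202
14.0917
```

View pics/t3.png

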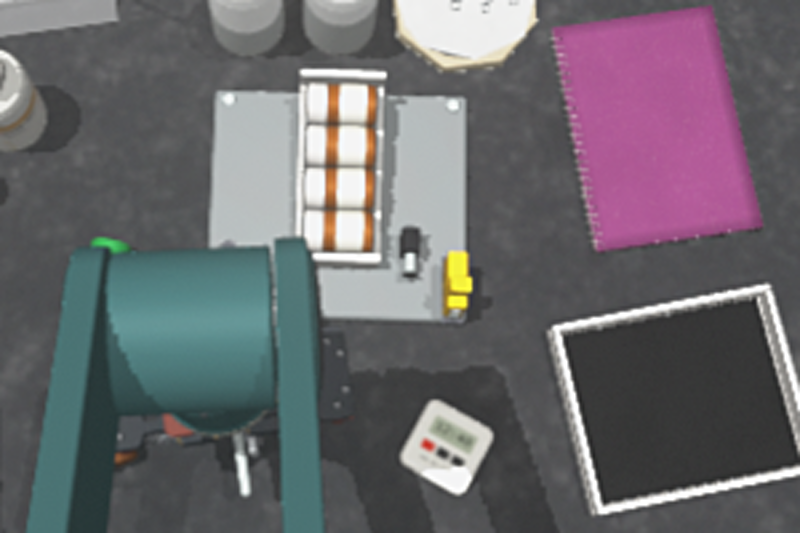

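The gate is fully open, bar tip at crop (245,490), and the front jar is uncovered at (338,232). Next I release the ball and take the jar.

```bash
python3 - <<'E'
from h import *
np.set_printoptions(precision=4,suppress=True)
move_gripper(.05); p=current_position(); servo_line(p+[0,0,.11],rate=.25)
c=capture("top"); P=cloud(c,np.ones((480,640),bool)); L=np.c_[(P[:,:2]-ORG)@rz(YAW),P[:,2]]
m=(L[:,0]>.010)&(L[:,0]<.042)&(abs(L[:,1])<.045)&(L[:,2]>.06)&(L[:,2]<.08); q=L[m]; print("jar1 local",len(q),q.mean(0),q.min(0),q.max(0), "crest x",q[q[:,2]>q[:,2].max()-.004].mean(0))
h=cv2.cvtColor(c["image"],cv2.COLOR_BGR2HSV);
for r in spot_in("top","latch_ball")[:2]: print(r["conf"],r["xy"],world(c,r["xy"],.11),"exp",ball(1.4,0))
a=YAW+np.pi/2+np.pi; J=rack(.026,0,.0455)
move_ptp(J+[0,0,.13],quat(a)); move_gripper(.088)
print(servo_line(J,quat(a),rate=.12,contact_N=8),current_position()-J,current_force())
move_gripper(.05); print("gap",current_finger_gap(),current_grip_force(),current_clock())
c=capture("side"); cv2.imwrite("pics/s4.png",cv2.resize(c["image"][200:330,240:440],(800,520),interpolation=cv2.INTER_CUBIC))
E
```

```text
jar1 local 258 [ 0.0244 -0.0067  0.0671] [ 0.0101 -0.029   0.0603] [0.0419 0.0183 0.0733] crest x [ 0.0237 -0.0028  0.0708]
0.65 [290.9, 320.9] [0.4285 0.0364 0.11  ] exp [0.4669 0.0416 0.11  ]
0.43 [158.0, 321.6] [0.4566 0.3066 0.11  ] exp [0.4669 0.0416 0.11  ]
False [ 0.0007 -0.0001  0.0007] [-0.1592 -0.4325  0.9712]
gap 0.05787336096340332 29.99941259622574 18.7917
```

View pics/s4.png

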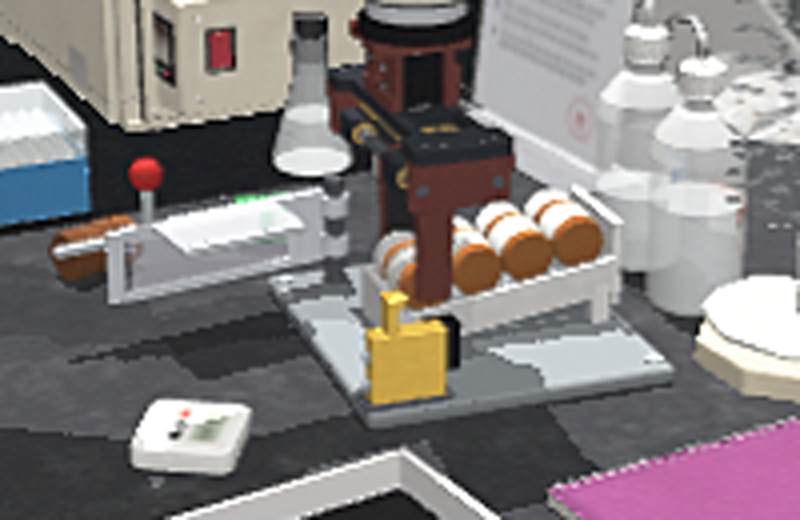

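The fingers hold the front jar by its ends at crop (430,270) with a gap of 58 mm. The gate stands open with the ball at (147,174).

```bash
python3 - <<'E'
from h import *
np.set_printoptions(precision=4,suppress=True)
a=YAW+np.pi/2+np.pi; p=current_position()
servo_line(p+[0,0,.03],rate=.06); servo_line(p+[0,0,.16],rate=.2)
print("gap",current_finger_gap())
T=np.array([.4445,-.335,0]); q=quat(np.radians(95)+np.pi)
move_ptp(T+[0,0,.14],q)
c=capture("top"); cv2.imwrite("pics/t5.png",cv2.resize(c["image"][150:350,200:500],(800,533),interpolation=cv2.INTER_CUBIC))
servo_line(T+[0,0,.04],q,rate=.2)
print(servo_line(T+[0,0,.008],q,rate=.03,contact_N=3),current_position(),current_force(),current_finger_gap())
move_gripper(.075); sleep(.2); servo_line(T+[0,0,.15],q,rate=.2); print(current_clock())
c=capture("top"); cv2.imwrite("pics/t6.png",cv2.resize(c["image"][150:350,200:500],(800,533),interpolation=cv2.INTER_CUBIC))
E
```

```text
gap 0.05786372802083095
True [ 0.4444 -0.3349  0.0166] [0.1612 0.3241 3.2219] 0.057829286405637004
24.5083
```

View pics/t6.png

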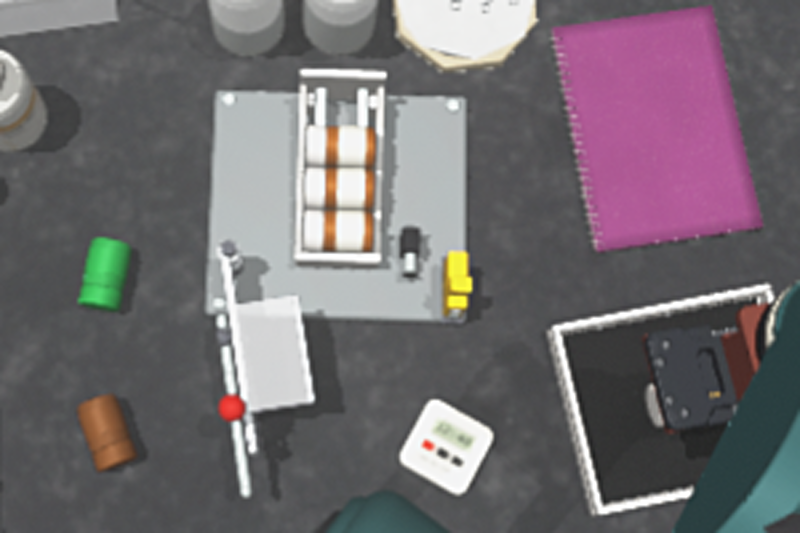

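Jars 2–4 have rolled forward, with jar_2 at the lip at crop (338,232). The gate is open with the ball at (231,407), and jar_1 is under the gripper in the tray. Now I measure the ball, regrasp it and shut the gate.

```bash
python3 - <<'E'
from h import *
np.set_printoptions(precision=4,suppress=True)
c=capture("top"); H,S,V=cv2.split(cv2.cvtColor(c["image"],cv2.COLOR_BGR2HSV))
m=((H<6)|(H>174))&(S>170)&(V>90); roi=np.zeros(m.shape,bool); roi[288:318,272:302]=1
vs,us=np.nonzero(m&roi); b=world(c,[us.mean(),vs.mean()],.11)
ths=np.linspace(1.1,1.7,601); e=[np.linalg.norm(ball(t,0)[:2]-b[:2]) for t in ths]; th=ths[np.argmin(e)]
print(len(us),b,"theta",th,min(e))
p,q=bp(th,0,0)
move_ptp([.42,-.2,.22],q); 
move_ptp(p+[0,0,.1],q); move_gripper(.05)
c=capture("top"); cv2.imwrite("pics/t7.png",cv2.resize(c["image"][260:350,370:500],(780,540),interpolation=cv2.INTER_CUBIC))
for r in silhouettes("top","jar_1"):
    pc=cloud(c,r["region"])
    if r["conf"]>.3: print(r["conf"],r["xy"],np.median(pc,0))
print(servo_line(p,q,rate=.12,contact_N=8),current_force())
move_gripper(.015); print("gap",current_finger_gap(),current_force())
for ph in(.1,.25,.42):
    p,q=bp(th,ph,0); print(servo_line(p,q,rate=.08,contact_N=20),current_position()-p,current_force())
print(current_clock())
E
```

```text
63 [0.4667 0.0424 0.11  ] theta 1.4060000000000001 0.00028453621869538683
0.91 [326.5, 207.2] [ 0.6781 -0.0667  0.0762]
0.78 [457.0, 295.2] [ 0.4421 -0.3314  0.0371]
0.73 [241.8, 322.3] [0.4482 0.1456 0.0325]
0.7 [446.7, 200.9] [ 0.6848 -0.3527  0.0098]
0.69 [328.2, 237.2] [ 0.6078 -0.0655  0.0663]
0.58 [331.1, 220.2] [ 0.6429 -0.0647  0.0715]
False [-0.6386 -0.0175  0.2067]
gap 0.020030394135915893 [-0.6744 -0.4794  2.8427]
False [-0.0002  0.     -0.    ] [-0.1818 -1.3084 -1.8687]
False [-0.0004  0.0001 -0.    ] [-1.2266  0.8123 -0.1742]
False [0.0001 0.     0.0002] [-2.3794  0.3707  1.5496]
29.3583
```

View pics/t7.png

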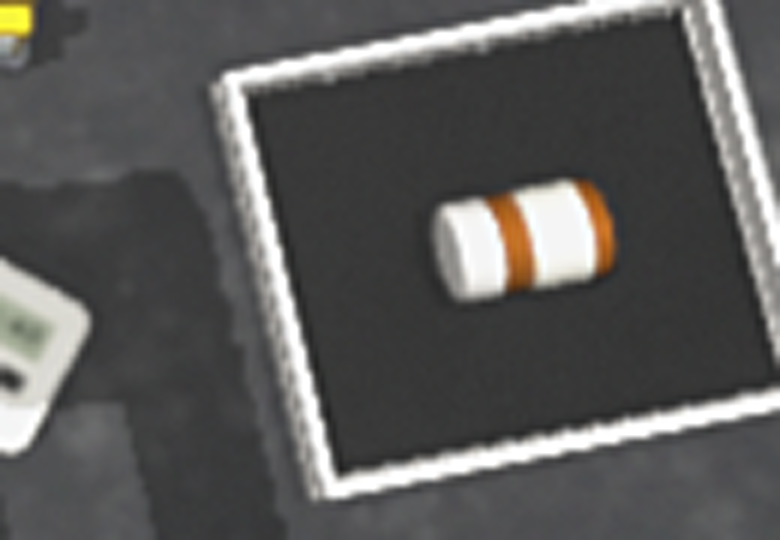

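The jar lies mid-tray at crop (522,240), at rest. The ball is held with the bar up, so I can close the gate.

```bash
python3 - <<'E'
from h import *
np.set_printoptions(precision=4,suppress=True)
ok=True
for th in(1.25,1.1,.95,.8,.65,.5,.35,.2,.1,.06):
    p,q=bp(th,.42,0); h=servo_line(p,q,rate=.1,contact_N=20); f=current_force()
    if h: print(th,"HIT",current_position()-p,f); ok=False; break
print("near",current_position()-p,current_force(),current_clock())
if ok:
    p,q=bp(-.07,.42,0); print(servo_line(p,q,rate=.02,contact_N=14),current_position()-p,current_force())
    hold=current_position()
    c=capture("side"); cv2.imwrite("pics/s8.png",cv2.resize(c["image"][200:330,240:440],(800,520),interpolation=cv2.INTER_CUBIC))
print(current_clock(), [round(float(x),4) for x in current_position()], bp(-.05,.42,0)[0])
E
```

```text
near [-0.0007  0.0005 -0.0002] [ 1.8148  2.0567 -3.7781] 32.4083
False [-0.0033  0.0002 -0.0008] [-5.1579  0.2466 -1.8842]
33.325 [0.5749, -0.0757, 0.1118] [ 0.5761 -0.0755  0.1126]
```

View pics/s8.png

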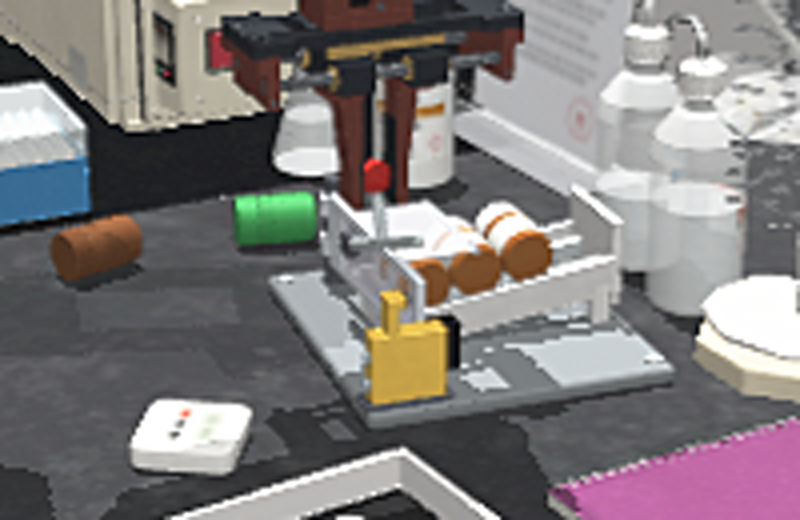

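The gate is home, with the bar still up over the catch and the ball at crop (376,176). Now I press on to the stop, lower the bar, release and look.

```bash
python3 - <<'E'
from h import *
np.set_printoptions(precision=4,suppress=True)
TH=-.095
p,q=bp(TH,.42,0); print("press",servo_line(p,q,rate=.02,contact_N=10),current_position()-p,current_force())
for ph in(.32,.22,.14,.07,0.):
    p,_=bp(TH,ph,0); h=servo_line(p,q,rate=.05,contact_N=12); print(ph,h,current_position()-p,current_force(),round(current_finger_gap(),4))
    if h and ph>.05: break
else:
    p0=current_position(); d=np.r_[rz(YAW)@[1,0],0]
    servo_line(p0-d*.003,q,rate=.02); print("back",current_position(),current_force())
    move_gripper(.05); sleep(.2); servo_line(current_position()+[0,0,.1],q,rate=.15)
    move_ptp([.42,.1,.25],q); sleep(.3)
c=capture("top"); cv2.imwrite("pics/t9.png",cv2.resize(c["image"][200:280,270:390],(780,520),interpolation=cv2.INTER_CUBIC))
H,S,V=cv2.split(cv2.cvtColor(c["image"],cv2.COLOR_BGR2HSV))
m=((H<6)|(H>174))&(S>170)&(V>90); roi=np.zeros(m.shape,bool); roi[235:265,330:362]=1
vs,us=np.nonzero(m&roi); print("ball",[us.mean(),vs.mean()],"was 346.29,249.66"); print(current_clock())
c=capture("side"); cv2.imwrite("pics/s9.png",cv2.resize(c["image"][230:320,280:410],(780,540),interpolation=cv2.INTER_CUBIC))
vs,us=np.nonzero((lambda h:((h[...,0]<6)|(h[...,0]>174))&(h[...,1]>170)&(h[...,2]>90))(cv2.cvtColor(c["image"],cv2.COLOR_BGR2HSV)[242:268,320:348])); print("side ball",us.mean()+320,vs.mean()+242,"was 332.57,253.66")
E
```

```text
press False [-0.0052  0.0004 -0.0013] [-9.9668 -0.3249  0.0979]
0.32 False [-0.0057  0.0006 -0.0015] [-10.9098   0.8711   0.7751] 0.0206
0.22 False [-0.0058  0.0007 -0.0016] [-10.2339   0.7211   0.4   ] 0.0202
0.14 False [-0.006   0.0008 -0.0016] [-10.9178   1.7748  -1.2349] 0.0206
0.07 False [-0.0061  0.0008 -0.0016] [-10.4917   0.462    0.0725] 0.0205
0.0 True [-0.008   0.0018 -0.0005] [-7.3508  0.5519 12.4628] 0.0203
back [ 0.5671 -0.0965  0.0906] [-5.6069  0.6053  5.0869]
ball [np.float64(346.2857142857143), np.float64(249.66071428571428)] was 346.29,249.66
38.3167
side ball 332.5744680851064 253.6595744680851 was 332.57,253.66
```

View pics/s9.png

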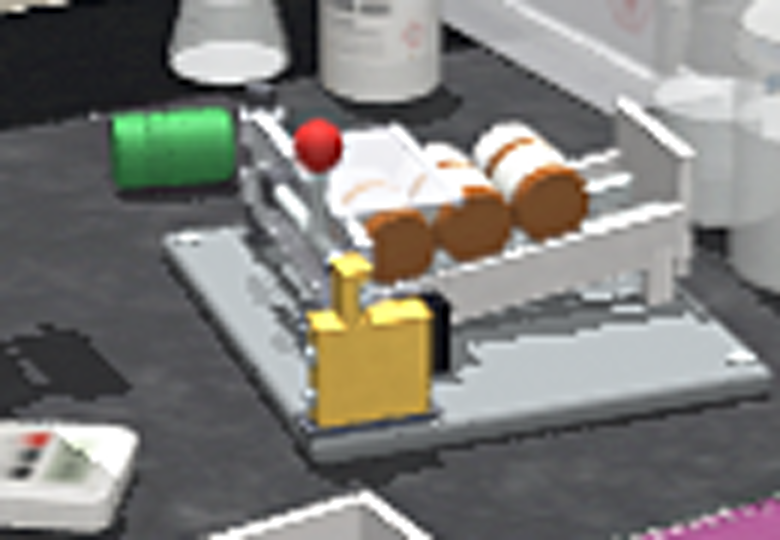

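View pics/t9.png

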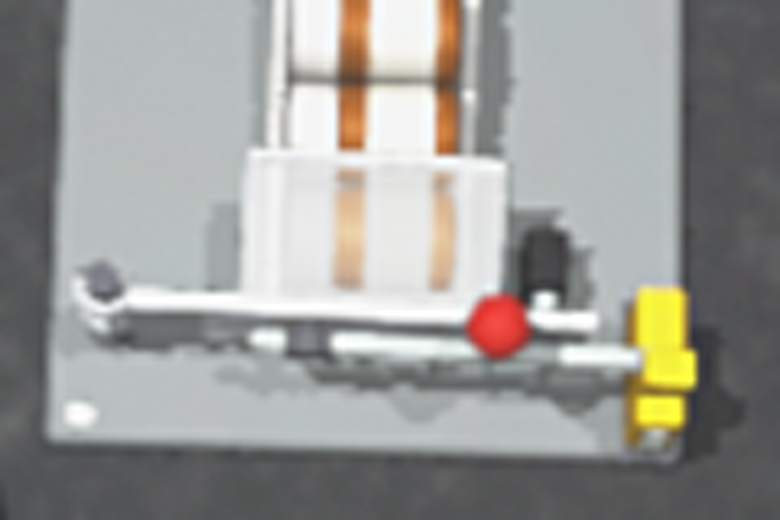

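The ball is back on exactly its starting pixels in both cameras. In the top crop the bar tip sits under the yellow hook at (650,360), and the three jars are in the lane. I'm handing in.

```bash
python3 -c "
from bench import *
print(close_job())"
```

```text
the job is handed in; nothing more can be done
None
```

The job is handed in at about 38 s: jar_1 lies in the tray, jars 2–4 have rolled forward in the lane, and the gate is shut with the bar under the catch's hook. The last pictures show this, but the judge's result was not returned.

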